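# Pack the sanding kit tray and leave the spent block and the gauge that is still set

## Task

Pack the plywood kit tray for the next guitar, each thing set flat in the middle of its own mat and, if it is long, lengthwise along it: the sanding block with gold paper on the yellow mat, the sanding block with black paper on the black mat, the depth gauge whose rod is pushed in on the blue mat, and the round red spot pad upright on the red mat. Leave the bare wooden block and the depth gauge with its rod pulled out where they lie on the bench.

Things in the scene. Friction and masses are not known exactly. Their poses are not given: they have to be found in the camera images.
- gold_block_center (a point): Sanding block of pale wood with bands of gold-yellow paper wrapped over both ends (22 mm wide on top). 90 x 42 x 40 mm tall, lying on the bench on its 90 x 42 face, about 0.13 kg. Point at its centre, 20 mm above its underside; x along its 90 mm length, y across its 42 mm width, z up.
- black_block_center (a point): The same sanding block with bands of black paper wrapped over both ends. 90 x 42 x 40 mm tall, lying on the bench on its 90 x 42 face, about 0.13 kg. Point at its centre, 20 mm above its underside; x along its 90 mm length, y across its 42 mm width, z up.
- bare_block_center (a point): Look-alike, to be left: the same wooden block with no paper at all. 90 x 42 x 40 mm tall, lying on the bench on its 90 x 42 face, about 0.13 kg. Point at its centre, 20 mm above its underside; x along its 90 mm length, y across its 42 mm width, z up.
- gauge_in_center (a point): Pocket depth gauge with its rod pushed fully in. Aluminium sleeve 66 x 28 x 28 mm, black strip on top, lying flat, 0.12 kg; at its +x end a clamped 8 mm rod with an orange knob (22 mm diameter, 12 mm long). Here the knob touches the sleeve, so it is 78 mm long over all. Point in the middle of that length (inside the sleeve, 27 mm from the sleeve's knob end), 14 mm above its underside; x along the sleeve towards the knob, y across, z up.
- gauge_out_center (a point): Look-alike, to be left: the same depth gauge with its rod pulled out. Aluminium sleeve 66 x 28 x 28 mm, black strip on top, lying flat, 0.12 kg; at its +x end a clamped 8 mm rod with an orange knob (22 mm diameter, 12 mm long). Here 36 mm of bare rod shows between sleeve and knob; 114 mm long over all. Point at the centre of the sleeve, 14 mm above its underside; x along the sleeve towards the knob, y across, z up.
- spot_pad_center (a point): Round spot-sanding pad: red puck, 44 mm diameter, 34 mm tall, black at the foot, with a steel stud (6 mm diameter, 8 mm tall) on top; stands upright, about 0.09 kg. Point at the puck's centre, 17 mm above its underside; z up.
- mat_yellow: Yellow mat for the gold-paper block: 116 x 70 x 3 mm, fixed. Origin at the centre of its underside; x along its 116 mm length, y across, z up. The four mats lie two by two, parallel, in a plywood tray (270 x 240 mm, floor 8 mm and rim 24 mm above the bench), centres 126 mm apart lengthwise, 100 mm crosswise; which is at which corner varies.
- mat_black: Black mat for the black-paper block: 116 x 70 x 3 mm, fixed. Origin at the centre of its underside; x along its 116 mm length, y across, z up. The four mats lie two by two, parallel, in a plywood tray (270 x 240 mm, floor 8 mm and rim 24 mm above the bench), centres 126 mm apart lengthwise, 100 mm crosswise; which is at which corner varies.
- mat_blue: Blue mat for the pushed-in depth gauge: 116 x 70 x 3 mm, fixed. Origin at the centre of its underside; x along its 116 mm length, y across, z up. The four mats lie two by two, parallel, in a plywood tray (270 x 240 mm, floor 8 mm and rim 24 mm above the bench), centres 126 mm apart lengthwise, 100 mm crosswise; which is at which corner varies.
- mat_red: Red mat for the spot pad: 116 x 70 x 3 mm, fixed. Origin at the centre of its underside; x along its 116 mm length, y across, z up. The four mats lie two by two, parallel, in a plywood tray (270 x 240 mm, floor 8 mm and rim 24 mm above the bench), centres 126 mm apart lengthwise, 100 mm crosswise; which is at which corner varies.
There are look-alikes about, which are no part of the job. What is shaped like the part that bears gauge_in_center but green or purple is not meant.

How it is judged (in metres and radians):
At the end, for the whole second after the job is handed in: Each of the four lies flat on its own mat (height within 6 mm, tilt under 0.12 rad), centre within 15 mm of the mat's centre, blocks and gauge lengthwise within 0.35 rad, released and at rest. The bare block and the pulled-out gauge are within 30 mm of where they started (horizontal distance between gold_block_center and mat_yellow below 0.015 m and z of gold_block_center in the frame of mat_yellow between 0.017 and 0.029 m and angle between each of gold_block_center, black_block_center, gauge_in_center, spot_pad_center's own z axis and vertical below 0.12 rad and linear speed of each of gold_block, black_block, gauge_in, spot_pad, bare_block, gauge_out below 0.02 m/s and angular speed of each of gold_block, black_block, gauge_in, spot_pad below 0.2 rad/s and angle between the x axis of gold_block_center and the x axis of mat_yellow, either way round below 0.35 rad and horizontal distance between black_block_center and mat_black below 0.015 m and z of black_block_center in the frame of mat_black between 0.017 and 0.029 m and angle between the x axis of black_block_center and the x axis of mat_black, either way round below 0.35 rad and horizontal distance between gauge_in_center and mat_blue below 0.015 m and z of gauge_in_center in the frame of mat_blue between 0.011 and 0.023 m and angle between the x axis of gauge_in_center and the x axis of mat_blue, either way round below 0.35 rad and horizontal distance between spot_pad_center and mat_red below 0.015 m and z of spot_pad_center in the frame of mat_red between 0.014 and 0.026 m and distance of each of bare_block_center, gauge_out_center from where it was at the start of the episode below 0.03 m); the robot touches nothing.
It also fails if it takes over 112 s, if anything falls off the work surface, if the arm or the gripper's body presses on something with over 40 N, if the wrist force passes 120 N, or if a joint passes its speed limit or range.

## Robot

A 7-joint arm with a two-finger parallel gripper is mounted at the origin on the work surface. World frame = base frame: x ahead of the robot, y to its left, z up, the work surface at z = 0. Lengths are in m, angles in degrees, forces in N, time in s.
With the tool pointing down it reaches from about 0.425 to 0.925 m from the base axis. Payload 6.8 kg.
Tool frame: the origin (TCP) lies at the very end of the fingers, on their centre line; the grasp point (between the pads) lies 19 mm behind it; z points along the fingers, y is the line along which they close (so a half turn about z gives the same grasp; the last joint's range is limited). The gripper opens to 85 mm and grips with 20 to 120 N. Pads are 22 mm wide; open, the fingers measure 114 mm over their backs; the gripper's body (76 mm by 85 mm) begins 54 mm behind the grasp point. The pads swing forward as they close: fully open they stand 13 mm farther back than shut.
Start: joints at [-70.537, 27.33, 1.283, 89.118, -0.659, 63.558, -4.761], TCP at [0.292, 0.608, 0.231] pointing down, gripper open.
Joint ranges: [-169.35, 169.35], [-19.33, 120.38], [-80.79, 83.38], [13.8, 139.57], [-78.32, 258.32], [9.67, 109.79], [-169.56, 169.56]. Speed limits (degrees/s): [136.94, 136.94, 180, 180, 180, 180, 180].

## Interface

Orientations are given as a 3x3 rotation matrix whose columns are the frame's x, y, z axes.
In Python, from workcell import arm, imaging gives the robot as it stands.
- The arm moves only by the tool servo_tool, never from a script. Its argument "targets" is a list that holds one entry, the list of rows, each a list of 7 numbers: the shift along the tool's x, y, z in mm, then the turn, a rotation vector about the tool's x, y, z in degrees, then the finger opening in mm, from 0 to 85.4. A call has 1 to 20 rows; each row is the pose to reach, as a shift and turn from the pose commanded when the call began, along the tool's axes at that moment; what a row does not reach only later rows make up. A row lasts 1/12 s, in which the tool goes at most 41.7 mm and 7.16 degrees, less where a joint would pass 70% of its speed; a pose out of reach is approached as far as the arm can. A call with a gripper value outside its range is refused whole. The fingers move at their own pace and stop on an object; "newtons" is the grip in N (left out, the last holds). Time passes only in rows, so rows that repeat a pose let the fingers close. It gives the time, the measured TCP pose, the force, the opening and the grip force at its end, in the units of the state.
- arm.sense(): the state, without advancing time (a new reading comes with each control period).
- imaging.get_image(name): name is "scene" or "top"; returns the picture (480x640x3 uint8, red, green, blue); there is no depth.
- imaging.calibration(name): a dict with "K" (3x3 intrinsics, pixels), "pose" (4x4, takes a point from camera to world coordinates). Camera axes: x right, y down, z forward; pixel columns grow to the right and rows downward; lengths in m; the calibration is good to about 2 mm. A picture is of the moment at which its call begins. calibration takes no time and is no camera call.
- arm.hand_in(): hands the job in; it is judged then, once.
The state is a dict: "time": time; "joint_positions": joint angles; "qvel": joint speeds; "joint_efforts": joint torques, N m; "eef_pos": TCP position; "orientation": TCP orientation; "wrist_force": force on the tool from outside, world axes, zero at the start; "moment": the same for the moment, N m; "gripper_width": finger opening in m; "grasp_force": force on a finger pad.
Only numpy, scipy, OpenCV 4.12 (cv2) and the standard library are available. Lean on these libraries where they do the work, as an engineer would, in place of code of your own. Each camera call takes 0.05 s, during which the arm holds its last target. There are 200 camera calls.

## Working session

There is one attempt and no reset: what is moved stays moved. The work goes in short steps, Python scripts to look and compute and a tool call to move; the robot and the scene stay as the last step left them, time stands still between calls to the robot, and variables do not carry over. Pictures are saved under pics/ and viewed, at most 14 in all, crops included, and the job is handed in when it is done.

Besides the shell and the picture viewer there is one more tool, called after ">>>" as name(argument=value, ...), one argument or row to a line, values as JSON. servo_tool: Moves the arm, as the interface text tells. Its arguments: {"type":"object","properties":{"targets":{"type":"array"},"newtons":{"type":"number"}},"required":["targets"]}

```bash
mkdir -p pics; python3 - <<'E'
from workcell import arm, imaging
import cv2,numpy as np
for n in("scene","top"):
    cv2.imwrite(f"pics/{n}0.png",imaging.get_image(n)[:,:,::-1]); c=imaging.calibration(n); print(n,c["K"].round(1).tolist(),c["pose"].round(3).tolist())
s=arm.sense();print(s["time"],s["eef_pos"],np.round(s["orientation"],3),s["gripper_width"])
E
```

```text
scene [[492.9, 0.0, 319.1], [0.0, 492.9, 233.5], [0.0, 0.0, 1.0]] [[0.728, 0.536, -0.428, 0.839], [0.686, -0.585, 0.433, -0.368], [-0.018, -0.609, -0.793, 0.698], [0.0, 0.0, 0.0, 1.0]]
top [[598.5, 0.0, 323.2], [0.0, 598.5, 236.7], [0.0, 0.0, 1.0]] [[-0.026, -0.998, 0.061, 0.406], [-0.999, 0.028, 0.018, -0.012], [-0.02, -0.06, -0.998, 1.215], [0.0, 0.0, 0.0, 1.0]]
0.1 [0.29203885 0.60796859 0.23042968] [[-0.901  0.433 -0.001]
 [ 0.433  0.901 -0.002]
 [-0.    -0.002 -1.   ]] 0.08547975764273473
```

View pics/top0.png

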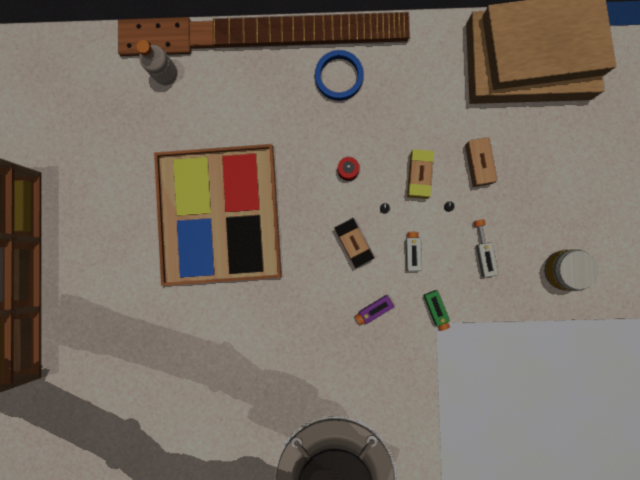

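View pics/scene0.png

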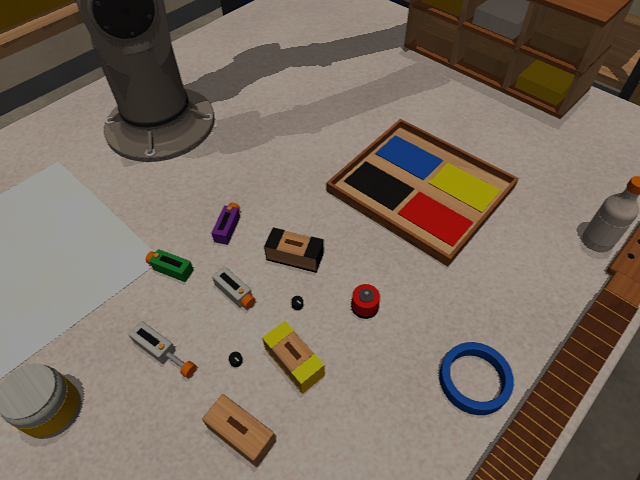

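Candidates in the top view:
- **Gauges:** white with the knob touching (414,252) is the pushed-in one. White with bare rod (486,250), purple (375,310) and green (437,310) are rejected.
- **Blocks:** gold (421,173) and black (354,243) are wanted; bare (481,162) stays.
- **Spot pad:** red puck (348,168). The blue ring (340,75) and the small black knobs (385,208) and (449,206) are not wanted.

Next I'll check these choices in a crop and measure.

```bash
cat > h.py <<'E'
import numpy as np, cv2
from workcell import arm, imaging
def ray(n,uv,z):
    c=imaging.calibration(n); K,P=np.array(c["K"]),np.array(c["pose"])
    d=P[:3,:3]@np.linalg.inv(K)@np.array([uv[0],uv[1],1.]); o=P[:3,3]
    return (o+d*(z-o[2])/d[2])[:2]
def rect(mask,z,n="top",off=(0,0)):
    """minAreaRect of all mask pixels -> world centre, yaw of long axis (deg), sides (m)"""
    p=cv2.findNonZero(mask.astype(np.uint8)); r=cv2.minAreaRect(p); b=cv2.boxPoints(r)+np.array(off)
    w=np.array([ray(n,q,z) for q in b]); e=[w[1]-w[0],w[2]-w[1]]; l=max(e,key=np.linalg.norm)
    return w.mean(0).round(4),round(np.degrees(np.arctan2(l[1],l[0]))%180,1),[round(float(np.linalg.norm(x)),3) for x in e]
def win(mask,u0,u1,v0,v1):
    m=np.zeros(mask.shape,np.uint8); m[v0:v1,u0:u1]=mask[v0:v1,u0:u1]
    k,lab,st,_=cv2.connectedComponentsWithStats(m)
    for i in range(1,k):
        if st[i,4]<12: m[lab==i]=0
    return m
E
python3 - <<'E'
from h import *
im=cv2.imread("pics/top0.png"); hsv=cv2.cvtColor(im,cv2.COLOR_BGR2HSV); H,S,V=[hsv[:,:,i].astype(int) for i in range(3)]
cv2.imwrite("pics/crop0.png",cv2.resize(im[130:335,320:510],None,fx=2.9,fy=2.9,interpolation=cv2.INTER_CUBIC))
Y=(S>140)&(H>22)&(H<34); R=(S>140)&((H<6)|(H>174)); B=(S>120)&(H>105)&(H<130); O=(S>150)&(H>5)&(H<18)&(V>90); D=V<30; W=(S>80)&(H<35)&(V>50)
for n,m,z in[("mat_yellow",win(Y,165,220,150,222),.011),("mat_red",win(R,215,265,148,218),.011),("mat_blue",win(B,170,220,212,280),.011),("mat_black",win(D,222,268,208,278),.011),
 ("gold",win(Y,400,440,145,205),.02),("black dark+wood",win(D|W,330,378,215,270),.02),("pad",win(R,335,362,150,185),.017),("strip_in",win(D,405,424,238,266),.028),("knob_in",win(O,403,424,228,245),.014),("bare",win(W,462,502,132,192),.02)]:
    print(n,rect(m,z),cv2.boundingRect(cv2.findNonZero(m)))
E
```

```text
mat_yellow (array([0.5908, 0.2753]), np.float64(2.2), [0.069, 0.116]) (174, 157, 36, 59)
mat_red (array([0.5951, 0.1757]), np.float64(2.2), [0.069, 0.115]) (222, 154, 37, 58)
mat_blue (array([0.4653, 0.2701]), np.float64(2.9), [0.068, 0.113]) (177, 219, 37, 58)
mat_black (array([0.4695, 0.1704]), np.float64(2.5), [0.065, 0.111]) (227, 216, 35, 57)
gold (array([ 0.6007, -0.1879]), np.float64(173.4), [0.093, 0.042]) (408, 151, 25, 47)
black dark+wood (array([ 0.4653, -0.0507]), np.float64(24.8), [0.044, 0.088]) (336, 219, 37, 48)
pad (array([ 0.617 , -0.0438]), np.float64(178.3), [0.04, 0.045]) (338, 157, 21, 23)
strip_in (array([ 0.4367, -0.1678]), np.float64(178.0), [0.002, 0.034]) (413, 247, 2, 18)
knob_in (array([ 0.4802, -0.1692]), np.float64(88.4), [0.018, 0.008]) (408, 232, 10, 5)
bare (array([ 0.6219, -0.3115]), np.float64(8.7), [0.047, 0.094]) (466, 137, 31, 49)
```

View pics/crop0.png

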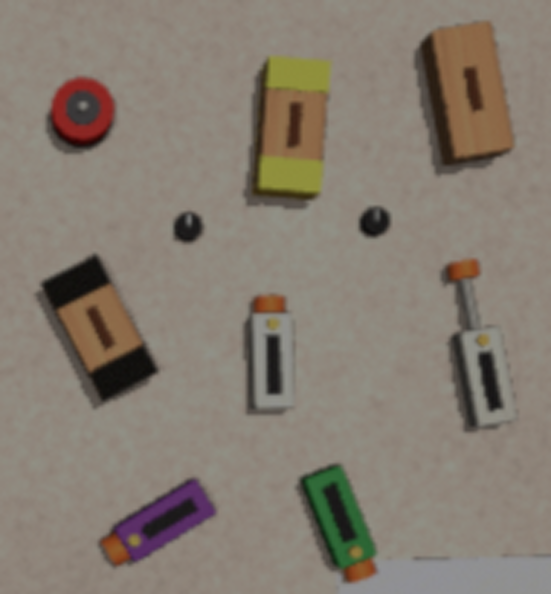

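The crop confirms the choices. Gold block is at crop (293,127), black at (100,328), pushed-in gauge at (272,353) with its knob touching the sleeve, and the red pad at (83,111). The rod-out gauge (485,345) and the bare block (470,92) stay. Next is a helper that turns waypoints into tool shifts.

```bash
cat >> h.py <<'E'
from scipy.spatial.transform import Rotation as Ro
def plan(*wps):
    """wps: (x,y,z,yaw of tool x, deg, mod 180) -> shift mm / turn deg in present tool axes"""
    s=arm.sense(); R0=np.array(s["orientation"]); p0=np.array(s["eef_pos"])
    y0=np.degrees(np.arctan2(R0[1,0],R0[0,0]))
    print("t %.1f p %s yaw %.1f q7 %.0f w %.1f f %.1f"%(s["time"],p0.round(4),y0,s["joint_positions"][6],1e3*s["gripper_width"],s["grasp_force"]))
    for x,y,z,a in wps:
        a=y0+(a-y0+90)%180-90; c,n=np.cos(np.radians(a)),np.sin(np.radians(a))
        R1=np.array([[c,n,0],[n,-c,0],[0,0,-1]])
        print((R0.T@(np.array([x,y,z])-p0)*1e3).round(1),np.degrees(Ro.from_matrix(R0.T@R1).as_rotvec()).round(1))
E
python3 - <<'E'
from h import *
print(ray("top",(413.8,251.7),.014))
plan((.292,.608,.28,154.3),(.6,-.188,.2,173.4),(.6,-.188,.06,173.4))
E
```

```text
[ 0.44459508 -0.17055583]
t 0.1 p [0.292  0.608  0.2304] yaw 154.3 q7 -5 w 85.5 f 0.0
[  0.   -0.1 -49.6] [-0.1  0.   0. ]
[-622.2 -584.1   31.4] [ -0.1  -0.  -19.1]
[-622.2 -583.9  171.4] [ -0.1  -0.  -19.1]
```

>>> servo_tool(
  targets=[
    [[0,0,-50,0,0,0,85],[0,0,-50,0,0,0,85],[-622,-584,31,0,0,-19,85],[-622,-584,31,0,0,-19,85],[-622,-584,31,0,0,-19,85],[-622,-584,31,0,0,-19,85],[-622,-584,31,0,0,-19,85],[-622,-584,31,0,0,-19,85],[-622,-584,31,0,0,-19,85],[-622,-584,31,0,0,-19,85],[-622,-584,31,0,0,-19,85],[-622,-584,31,0,0,-19,85],[-622,-584,31,0,0,-19,85],[-622,-584,31,0,0,-19,85],[-622,-584,31,0,0,-19,85],[-622,-584,31,0,0,-19,85],[-622,-584,31,0,0,-19,85],[-622,-584,31,0,0,-19,85],[-622,-584,31,0,0,-19,85],[-622,-584,31,0,0,-19,85]],
  ],
  newtons=40,
)

```text
time: 1.77
eef_pos: [0.5622, -0.0899, 0.2106]
orientation: [[-0.993, 0.116, 0.001], [0.116, 0.993, 0.0], [-0.001, 0.0, -1.0]]
wrist_force: [0.8, 0.3, 0.2]
gripper_width: 0.0849
grasp_force: 0.0
```

```bash
python3 - <<'E'
from h import *
plan((.6007,-.1879,.12,173.4),(.6007,-.1879,.06,173.4),(.6007,-.1879,.01,173.4))
E
```

```text
t 1.8 p [ 0.5622 -0.0899  0.2106] yaw 173.4 q7 93 w 84.9 f 0.0
[-49.4 -93.   90.6] [ 0.   0.1 -0. ]
[-49.4 -93.  150.6] [ 0.   0.1 -0. ]
[-49.3 -93.  200.6] [ 0.   0.1 -0. ]
```

>>> servo_tool(
  targets=[
    [[-49,-93,91,0,0,0,85],[-49,-93,91,0,0,0,85],[-49,-93,91,0,0,0,85],[-49,-93,91,0,0,0,85],[-49,-93,91,0,0,0,85],[-49,-93,91,0,0,0,85],[-49,-93,91,0,0,0,85],[-49,-93,91,0,0,0,85],[-49,-93,91,0,0,0,85]],
  ],
)

```text
time: 2.52
eef_pos: [0.6003, -0.1843, 0.1208]
orientation: [[-0.994, 0.114, 0.002], [0.114, 0.994, 0.001], [-0.002, 0.001, -1.0]]
wrist_force: [-0.4, -0.3, 0.1]
gripper_width: 0.0855
grasp_force: 0.0
```

```bash
python3 - <<'E'
from h import *
plan((.6007,-.1879,.05,173.4),(.6007,-.1879,.01,173.4))
cv2.imwrite("pics/top1.png",cv2.resize(imaging.get_image("top")[:,:,::-1][110:310,300:500],None,fx=3,fy=3))
E
```

```text
t 2.5 p [ 0.6003 -0.1843  0.1208] yaw 173.5 q7 105 w 85.5 f 0.0
[-0.7 -3.5 70.8] [0.  0.1 0.1]
[ -0.6  -3.6 110.8] [0.  0.1 0.1]
```

View pics/top1.png

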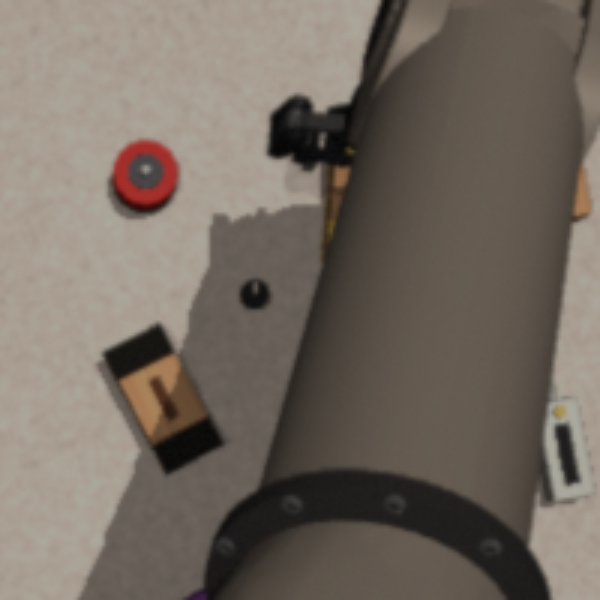

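The arm hides the block in this view, with a finger at crop (300,130); the pad (145,175) and black block (163,397) are untouched. I'll go down on the measured position and grip.

>>> servo_tool(
  targets=[
    [[-1,-3,40,0,0,0,85],[-1,-3,70,0,0,0,85],[-1,-3,90,0,0,0,85],[-1,-3,105,0,0,0,85],[-1,-3,111,0,0,0,85],[-1,-3,111,0,0,0,85],[-1,-3,111,0,0,0,30],[-1,-3,111,0,0,0,30],[-1,-3,111,0,0,0,30],[-1,-3,111,0,0,0,30],[-1,-3,111,0,0,0,30],[-1,-3,111,0,0,0,30],[-1,-3,111,0,0,0,30],[-1,-3,111,0,0,0,30],[-1,-3,111,0,0,0,30],[-1,-3,111,0,0,0,30]],
  ],
  newtons=40,
)

```text
time: 3.9
eef_pos: [0.6012, -0.1892, 0.0098]
orientation: [[-0.993, 0.116, 0.002], [0.116, 0.993, -0.0], [-0.002, 0.0, -1.0]]
wrist_force: [-1.8, 0.4, 6.9]
gripper_width: 0.0414
grasp_force: 42.1
```

```bash
python3 - <<'E'
from h import *
plan((.6007,-.1879,.12,173.4),(.5908,.2753,.12,182.3),(.5908,.2753,.05,182.3))
E
```

```text
t 3.9 p [ 0.6012 -0.1892  0.0098] yaw 173.3 q7 108 w 41.4 f 42.1
[   0.4    1.2 -110.2] [ 0.   0.1 -0.1]
[  63.9  460.2 -110.3] [-0.   0.1 -9. ]
[ 64.  460.2 -40.3] [-0.   0.1 -9. ]
```

>>> servo_tool(
  targets=[
    [[0,1,-30,0,0,0,30],[0,1,-60,0,0,0,30],[0,1,-100,0,0,0,30],[5,35,-110,0,0,-1,30],[10,70,-110,0,0,-2,30],[15,110,-110,0,0,-3,30],[20,150,-110,0,0,-4,30],[26,190,-110,0,0,-5,30],[32,230,-110,0,0,-6,30],[38,270,-110,0,0,-7,30],[44,310,-110,0,0,-8,30],[50,350,-110,0,0,-9,30],[55,390,-110,0,0,-9,30],[60,425,-110,0,0,-9,30],[63,448,-110,0,0,-9,30],[64,460,-110,0,0,-9,30],[64,460,-110,0,0,-9,30],[64,460,-110,0,0,-9,30],[64,460,-110,0,0,-9,30],[64,460,-110,0,0,-9,30]],
  ],
)

```text
time: 5.57
eef_pos: [0.5906, 0.272, 0.1185]
orientation: [[-0.999, -0.037, 0.0], [-0.037, 0.999, -0.001], [-0.0, -0.001, -1.0]]
wrist_force: [-0.2, 0.3, -0.2]
gripper_width: 0.0412
grasp_force: 41.2
```

```bash
python3 - <<'E'
from h import *
plan((.5908,.2753,.05,182.3),(.5908,.2753,.022,182.3))
im=imaging.get_image("scene")[:,:,::-1]; cv2.imwrite("pics/sc1.png",im)
E
```

```text
t 5.6 p [0.5906 0.272  0.1185] yaw -177.9 q7 70 w 41.2 f 41.2
[-0.3  3.4 68.5] [-0.1  0.  -0.2]
[-0.3  3.4 96.5] [-0.1  0.  -0.2]
```

View pics/sc1.png

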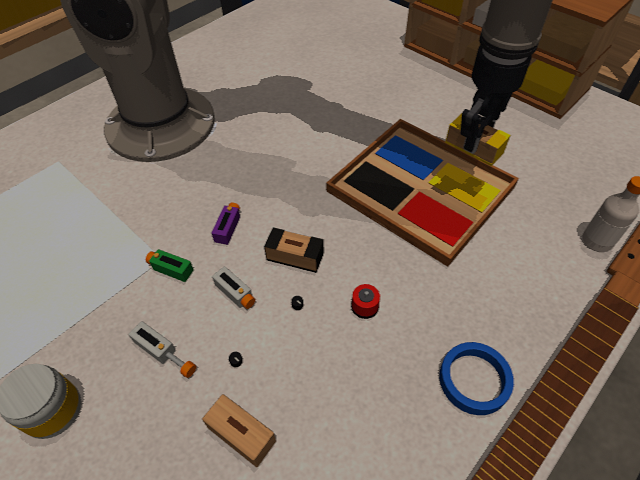

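The gold block hangs level over the yellow mat (gripper at about (480,130)), and everything else is unmoved.

>>> servo_tool(
  targets=[
    [[0,2,35,0,0,0,30],[0,2,60,0,0,0,30],[0,2,75,0,0,0,30],[0,2,85,0,0,0,30],[0,2,92,0,0,0,30],[0,2,95,0,0,0,30],[0,2,95,0,0,0,30],[0,2,95,0,0,0,30]],
  ],
)

```text
time: 6.28
eef_pos: [0.5906, 0.2773, 0.0244]
orientation: [[-0.999, -0.04, 0.001], [-0.04, 0.999, 0.001], [-0.001, 0.001, -1.0]]
wrist_force: [0.5, 0.5, -1.3]
gripper_width: 0.0409
grasp_force: 41.2
```

```bash
python3 - <<'E'
from h import *
plan((.5908,.2753,.0215,182.3),(.6170,-.0438,.12,182.3))
E
```

```text
t 6.3 p [0.5906 0.2773 0.0244] yaw -177.7 q7 71 w 40.9 f 41.2
[-0.1 -2.   2.9] [0.  0.1 0. ]
[ -13.5 -321.9  -95.8] [0.  0.1 0. ]
```

>>> servo_tool(
  targets=[
    [[0,-2,3,0,0,0,30],[0,-2,3,0,0,0,30],[0,-2,3,0,0,0,30],[0,-2,3,0,0,0,75],[0,-2,3,0,0,0,75],[0,-2,3,0,0,0,75],[0,-2,3,0,0,0,75],[0,-2,-10,0,0,0,75],[0,-2,-45,0,0,0,75],[0,-2,-85,0,0,0,75],[-2,-30,-96,0,0,0,85],[-4,-70,-96,0,0,0,85],[-6,-110,-96,0,0,0,85],[-8,-150,-96,0,0,0,85],[-10,-190,-96,0,0,0,85],[-12,-230,-96,0,0,0,85],[-13,-270,-96,0,0,0,85],[-14,-305,-96,0,0,0,85],[-14,-322,-96,0,0,0,85],[-14,-322,-96,0,0,0,85]],
  ],
)

```text
time: 7.95
eef_pos: [0.6169, -0.0511, 0.1209]
orientation: [[-0.999, -0.032, 0.001], [-0.032, 0.999, -0.003], [-0.001, -0.003, -1.0]]
wrist_force: [0.7, -0.5, 0.1]
gripper_width: 0.085
grasp_force: 0.0
```

>>> servo_tool(
  targets=[
    [[0,0,0,0,0,0,85],[0,0,0,0,0,0,85],[0,0,0,0,0,0,85],[0,0,0,0,0,0,85]],
  ],
)

```text
time: 8.28
eef_pos: [0.6171, -0.0419, 0.1195]
orientation: [[-0.999, -0.044, 0.0], [-0.044, 0.999, 0.001], [-0.0, 0.001, -1.0]]
wrist_force: [-1.0, 0.2, 0.6]
gripper_width: 0.0848
grasp_force: 0.0
```

```bash
python3 - <<'E'
from h import *
plan((.6170,-.0438,.04,182.3),(.6170,-.0438,.009,182.3))
im=imaging.get_image("top")[:,:,::-1].copy(); cv2.imwrite("pics/top2.png",im)
hsv=cv2.cvtColor(im,cv2.COLOR_BGR2HSV); H,S,V=[hsv[:,:,i].astype(int) for i in range(3)]
E
```

```text
t 8.3 p [ 0.6171 -0.0419  0.1195] yaw -177.5 q7 99 w 84.8 f 0.0
[ 0.2 -2.  79.5] [0.  0.  0.2]
[  0.2  -2.  110.5] [0.  0.  0.2]
```

View pics/top2.png

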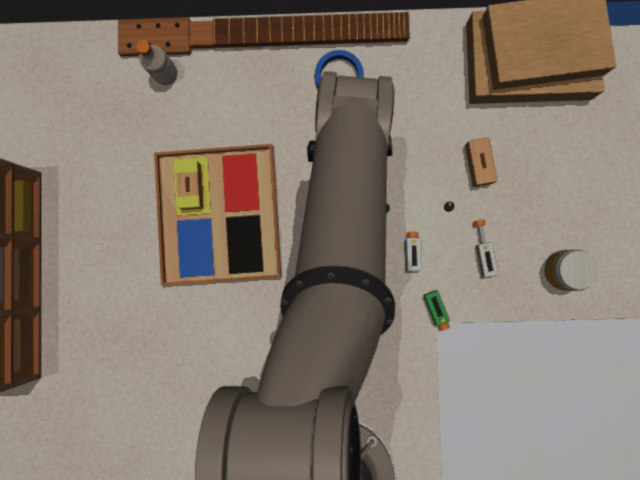

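The gold block lies on the yellow mat at about (188,185), and the gripper is above the pad. Now to grip the pad.

>>> servo_tool(
  targets=[
    [[0,-1,40,0,0,0,85],[0,-1,70,0,0,0,85],[0,-1,90,0,0,0,85],[0,-1,105,0,0,0,85],[0,-1,110,0,0,0,85],[0,-1,110,0,0,0,85],[0,-1,110,0,0,0,30],[0,-1,110,0,0,0,30],[0,-1,110,0,0,0,30],[0,-1,110,0,0,0,30],[0,-1,110,0,0,0,30],[0,-1,110,0,0,0,30],[0,-1,110,0,0,0,30],[0,-1,110,0,0,0,30],[0,-1,110,0,0,0,30]],
  ],
  newtons=40,
)

```text
time: 9.58
eef_pos: [0.618, -0.0448, 0.0109]
orientation: [[-0.999, -0.041, 0.002], [-0.041, 0.999, 0.0], [-0.002, 0.0, -1.0]]
wrist_force: [-1.9, 0.8, 7.3]
gripper_width: 0.0427
grasp_force: 40.4
```

```bash
python3 - <<'E'
from h import *
plan((.6170,-.0438,.12,182.3),(.5951,.1757,.12,182.3),(.5951,.1757,.021,182.3))
E
```

```text
t 9.6 p [ 0.618  -0.0448  0.0109] yaw -177.7 q7 102 w 42.7 f 40.4
[   0.7    1.1 -109.1] [0.  0.1 0. ]
[  13.7  221.3 -109.1] [0.  0.1 0. ]
[ 13.9 221.3 -10.1] [0.  0.1 0. ]
```

>>> servo_tool(
  targets=[
    [[0,1,-30,0,0,0,30],[0,1,-60,0,0,0,30],[1,10,-95,0,0,0,30],[3,40,-109,0,0,0,30],[5,80,-109,0,0,0,30],[8,120,-109,0,0,0,30],[10,155,-109,0,0,0,30],[12,190,-109,0,0,0,30],[13,212,-109,0,0,0,30],[14,221,-109,0,0,0,30],[14,221,-109,0,0,0,30],[14,221,-90,0,0,0,30],[14,221,-60,0,0,0,30],[14,221,-35,0,0,0,30],[14,221,-20,0,0,0,30],[14,221,-14,0,0,0,30],[14,221,-12,0,0,0,30],[14,221,-12,0,0,0,30],[14,221,-12,0,0,0,30],[14,221,-12,0,0,0,30]],
  ],
)

```text
time: 11.25
eef_pos: [0.5949, 0.1741, 0.0222]
orientation: [[-0.999, -0.039, 0.002], [-0.039, 0.999, -0.0], [-0.002, -0.0, -1.0]]
wrist_force: [0.3, -1.0, -1.4]
gripper_width: 0.0428
grasp_force: 41.8
```

```bash
python3 - <<'E'
from h import *
plan((.5951,.1757,.0219,182.3),(.5951,.1757,.12,182.3),(.4653,-.0507,.12,204.8))
E
```

```text
t 11.2 p [0.5949 0.1741 0.0222] yaw -177.7 q7 80 w 42.8 f 41.8
[-0.2  1.5  0.3] [-0.   0.1 -0. ]
[ -0.4   1.5 -97.8] [-0.   0.1 -0. ]
[ 138.2 -219.6  -98. ] [ -0.    0.1 -22.5]
```

>>> servo_tool(
  targets=[
    [[0,1,0,0,0,0,30],[0,1,0,0,0,0,75],[0,1,0,0,0,0,75],[0,1,0,0,0,0,75],[0,1,0,0,0,0,75],[0,1,-10,0,0,0,75],[0,1,-45,0,0,0,75],[0,1,-85,0,0,0,75],[10,-15,-98,0,0,-2,85],[30,-45,-98,0,0,-6,85],[50,-80,-98,0,0,-10,85],[70,-115,-98,0,0,-14,85],[95,-150,-98,0,0,-18,85],[115,-185,-98,0,0,-21,85],[130,-207,-98,0,0,-22.5,85],[138,-220,-98,0,0,-22.5,85],[138,-220,-98,0,0,-22.5,85],[138,-220,-98,0,0,-22.5,85],[138,-220,-98,0,0,-22.5,85],[138,-220,-98,0,0,-22.5,85]],
  ],
)

```text
time: 12.92
eef_pos: [0.466, -0.0488, 0.1197]
orientation: [[-0.907, -0.422, 0.001], [-0.422, 0.907, 0.0], [-0.001, 0.0, -1.0]]
wrist_force: [0.8, -0.3, 0.7]
gripper_width: 0.0849
grasp_force: 0.0
```

```bash
python3 - <<'E'
from h import *
plan((.4653,-.0507,.01,204.8))
E
```

```text
t 12.9 p [ 0.466  -0.0488  0.1197] yaw -155.0 q7 119 w 84.9 f 0.0
[  1.6  -1.4 109.7] [0.  0.1 0.2]
```

>>> servo_tool(
  targets=[
    [[1,-1,40,0,0,0,85],[1,-1,70,0,0,0,85],[1,-1,90,0,0,0,85],[1,-1,105,0,0,0,85],[1,-1,110,0,0,0,85],[1,-1,110,0,0,0,85],[1,-1,110,0,0,0,30],[1,-1,110,0,0,0,30],[1,-1,110,0,0,0,30],[1,-1,110,0,0,0,30],[1,-1,110,0,0,0,30],[1,-1,110,0,0,0,30],[1,-1,110,0,0,0,30],[1,-1,110,0,0,0,30],[1,-1,110,0,0,0,30]],
  ],
)

```text
time: 14.17
eef_pos: [0.4655, -0.0513, 0.0105]
orientation: [[-0.907, -0.42, 0.002], [-0.42, 0.907, 0.0], [-0.002, -0.001, -1.0]]
wrist_force: [-1.1, 0.5, 5.2]
gripper_width: 0.0413
grasp_force: 40.3
```

```bash
python3 - <<'E'
from h import *
s=arm.sense(); z=s["eef_pos"][2]
plan((.4653,-.0507,.12,204.8),(.4695,.1704,.12,182.4),(.4695,.1704,z+.0115,182.4))
E
```

```text
t 14.2 p [ 0.4655 -0.0513  0.0105] yaw -155.1 q7 123 w 41.3 f 40.3
[  -0.3    0.5 -109.5] [-0.   0.1  0.1]
[ -97.   199.4 -109.4] [-0.   0.1 22.5]
[-96.8 199.5 -11.4] [-0.   0.1 22.5]
```

>>> servo_tool(
  targets=[
    [[0,0,-30,0,0,0,30],[0,0,-60,0,0,0,30],[-4,10,-95,0,0,1,30],[-15,35,-109,0,0,4,30],[-35,70,-109,0,0,8,30],[-52,105,-109,0,0,12,30],[-69,140,-109,0,0,16,30],[-84,172,-109,0,0,20,30],[-93,191,-109,0,0,22.5,30],[-97,199.5,-109,0,0,22.5,30],[-97,199.5,-109,0,0,22.5,30],[-97,199.5,-90,0,0,22.5,30],[-97,199.5,-60,0,0,22.5,30],[-97,199.5,-35,0,0,22.5,30],[-97,199.5,-20,0,0,22.5,30],[-97,199.5,-14,0,0,22.5,30],[-97,199.5,-12,0,0,22.5,30],[-97,199.5,-12,0,0,22.5,30],[-97,199.5,-12,0,0,22.5,30],[-97,199.5,-12,0,0,22.5,30]],
  ],
)

```text
time: 15.83
eef_pos: [0.4696, 0.1695, 0.0222]
orientation: [[-0.999, -0.04, 0.001], [-0.04, 0.999, 0.0], [-0.001, 0.0, -1.0]]
wrist_force: [0.5, -0.5, -0.1]
gripper_width: 0.0415
grasp_force: 41.1
```

```bash
python3 - <<'E'
from h import *
plan((.4695,.1704,.0215,182.4),(.4695,.1704,.12,182.4),(.4446,-.1705,.12,178))
E
```

```text
t 15.8 p [0.4696 0.1695 0.0222] yaw -177.7 q7 75 w 41.5 f 41.1
[0.  0.9 0.7] [ 0.   0.1 -0.1]
[ -0.1   0.9 -97.8] [ 0.   0.1 -0.1]
[  38.4 -338.7  -98. ] [0.  0.1 4.3]
```

>>> servo_tool(
  targets=[
    [[0,1,1,0,0,0,30],[0,1,1,0,0,0,75],[0,1,1,0,0,0,75],[0,1,1,0,0,0,75],[0,1,1,0,0,0,75],[0,1,-10,0,0,0,75],[0,1,-45,0,0,0,75],[0,1,-85,0,0,0,75],[2,-20,-98,0,0,0,85],[6,-55,-98,0,0,1,85],[10,-95,-98,0,0,1,85],[14,-135,-98,0,0,2,85],[18,-175,-98,0,0,2,85],[23,-215,-98,0,0,3,85],[28,-255,-98,0,0,3,85],[33,-295,-98,0,0,4,85],[36,-325,-98,0,0,4,85],[38,-339,-98,0,0,4,85],[38,-339,-98,0,0,4,85],[38,-339,-98,0,0,4,85]],
  ],
)

```text
time: 17.5
eef_pos: [0.4446, -0.1704, 0.1199]
orientation: [[-1.0, 0.031, 0.0], [0.031, 1.0, 0.0], [-0.0, 0.0, -1.0]]
wrist_force: [-0.7, 0.0, 0.4]
gripper_width: 0.0848
grasp_force: 0.0
```

>>> servo_tool(
  targets=[
    [[0,0,0,0,0,0,85],[0,0,0,0,0,0,85],[0,0,0,0,0,0,85],[0,0,0,0,0,0,85]],
  ],
)

```text
time: 17.83
eef_pos: [0.4449, -0.1688, 0.1194]
orientation: [[-1.0, 0.027, -0.0], [0.027, 1.0, 0.0], [0.0, 0.0, -1.0]]
wrist_force: [-0.5, 0.5, -0.1]
gripper_width: 0.085
grasp_force: 0.0
```

```bash
python3 - <<'E'
from h import *
plan((.4446,-.1705,.008,178))
im=imaging.get_image("scene")[:,:,::-1]; cv2.imwrite("pics/sc2.png",im)
E
```

```text
t 17.8 p [ 0.4449 -0.1688  0.1194] yaw 178.5 q7 112 w 85.0 f 0.0
[  0.3  -1.7 111.4] [ 0.  -0.   0.5]
```

View pics/sc2.png

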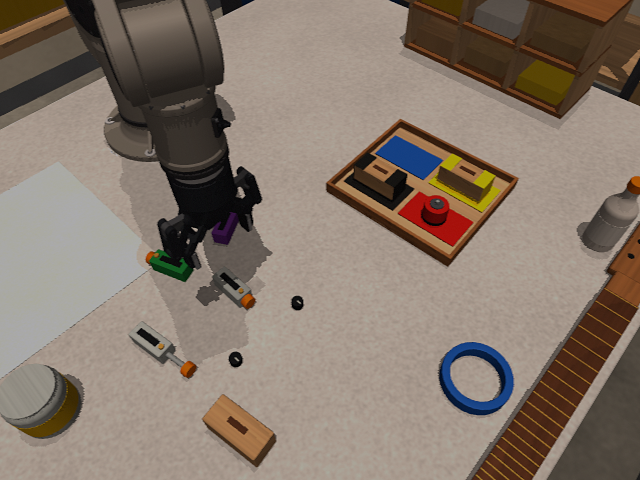

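Three items sit on their mats (gold (465,178), black (380,178), pad (435,210)), and the gripper is over the pushed-in gauge (235,288).

>>> servo_tool(
  targets=[
    [[0,-1,40,0,0,0,85],[0,-1,70,0,0,0,85],[0,-1,90,0,0,0,85],[0,-1,105,0,0,0,85],[0,-1,112,0,0,0,85],[0,-1,112,0,0,0,85],[0,-1,112,0,0,0,15],[0,-1,112,0,0,0,15],[0,-1,112,0,0,0,15],[0,-1,112,0,0,0,15],[0,-1,112,0,0,0,15],[0,-1,112,0,0,0,15],[0,-1,112,0,0,0,15],[0,-1,112,0,0,0,15],[0,-1,112,0,0,0,15],[0,-1,112,0,0,0,15],[0,-1,112,0,0,0,15],[0,-1,112,0,0,0,15]],
  ],
)

```text
time: 19.38
eef_pos: [0.4453, -0.1709, 0.0082]
orientation: [[-1.0, 0.029, 0.001], [0.029, 1.0, 0.0], [-0.001, 0.0, -1.0]]
wrist_force: [-1.1, 1.4, 6.7]
gripper_width: 0.0272
grasp_force: 39.4
```

```bash
python3 - <<'E'
from h import *
s=arm.sense(); z=s["eef_pos"][2]
plan((.4446,-.1705,.12,178),(.4653,.2701,.12,182.4),(.4653,.2701,z+.0115,182.4))
E
```

```text
t 19.4 p [ 0.4453 -0.1709  0.0082] yaw 178.3 q7 118 w 27.2 f 39.4
[   0.6    0.4 -111.8] [0.  0.1 0.3]
[  -7.3  441.4 -111.7] [ 0.   0.1 -4.1]
[ -7.2 441.4 -11.4] [ 0.   0.1 -4.1]
```

>>> servo_tool(
  targets=[
    [[0,0,-30,0,0,0,15],[0,0,-60,0,0,0,15],[0,0,-100,0,0,0,15],[0,30,-112,0,0,0,15],[-1,65,-112,0,0,-1,15],[-2,100,-112,0,0,-1,15],[-3,140,-112,0,0,-2,15],[-3,180,-112,0,0,-2,15],[-4,220,-112,0,0,-3,15],[-4,260,-112,0,0,-3,15],[-5,300,-112,0,0,-4,15],[-6,340,-112,0,0,-4,15],[-7,375,-112,0,0,-4,15],[-7,410,-112,0,0,-4,15],[-7,430,-112,0,0,-4,15],[-7,441,-112,0,0,-4,15],[-7,441,-112,0,0,-4,15],[-7,441,-112,0,0,-4,15],[-7,441,-112,0,0,-4,15],[-7,441,-112,0,0,-4,15]],
  ],
)

```text
time: 21.05
eef_pos: [0.4647, 0.2673, 0.1194]
orientation: [[-0.999, -0.038, -0.0], [-0.038, 0.999, -0.001], [0.0, -0.001, -1.0]]
wrist_force: [-0.1, -0.5, -0.8]
gripper_width: 0.0274
grasp_force: 40.5
```

>>> servo_tool(
  targets=[
    [[0,0,20,0,0,0,15],[0,0,50,0,0,0,15],[0,0,75,0,0,0,15],[0,0,90,0,0,0,15],[0,0,97,0,0,0,15],[0,0,99,0,0,0,15],[0,0,99,0,0,0,15],[0,0,99,0,0,0,15],[0,0,99,0,0,0,15]],
  ],
)

```text
time: 21.8
eef_pos: [0.4653, 0.2701, 0.0216]
orientation: [[-0.999, -0.041, 0.002], [-0.041, 0.999, 0.001], [-0.002, 0.001, -1.0]]
wrist_force: [0.8, 1.0, -0.9]
gripper_width: 0.0272
grasp_force: 40.6
```

```bash
python3 - <<'E'
from h import *
plan((.4653,.2701,.0193,182.4),(.4653,.2701,.16,182.4),(.44,-.25,.3,182.4))
E
```

```text
t 21.8 p [0.4653 0.2701 0.0216] yaw -177.7 q7 65 w 27.2 f 40.6
[0.  0.  2.3] [ 0.1  0.1 -0.1]
[  -0.2    0.2 -138.4] [ 0.1  0.1 -0.1]
[  45.9 -518.3 -279.1] [ 0.1  0.1 -0.1]
```

>>> servo_tool(
  targets=[
    [[0,0,2,0,0,0,15],[0,0,2,0,0,0,15],[0,0,2,0,0,0,65],[0,0,2,0,0,0,65],[0,0,2,0,0,0,65],[0,0,2,0,0,0,65],[0,0,2,0,0,0,65],[0,0,-10,0,0,0,65],[0,0,-45,0,0,0,65],[0,0,-85,0,0,0,65],[0,0,-120,0,0,0,65],[0,-20,-160,0,0,0,65],[10,-60,-190,0,0,0,65],[15,-100,-200,0,0,0,65],[20,-140,-200,0,0,0,65],[25,-180,-200,0,0,0,65],[30,-220,-200,0,0,0,65],[35,-260,-200,0,0,0,65],[40,-300,-200,0,0,0,65],[45,-340,-200,0,0,0,65]],
  ],
)

```text
time: 23.47
eef_pos: [0.4328, -0.0714, 0.2214]
orientation: [[-0.999, -0.041, 0.001], [-0.041, 0.999, 0.001], [-0.001, 0.001, -1.0]]
wrist_force: [0.8, 0.2, -0.5]
gripper_width: 0.0651
grasp_force: 0.0
```

>>> servo_tool(
  targets=[
    [[0,-40,0,0,0,0,65],[0,-80,0,0,0,0,65],[0,-100,0,0,0,0,65],[0,-110,0,0,0,0,65],[0,-110,0,0,0,0,65],[0,-110,0,0,0,0,65]],
  ],
)

```text
time: 23.97
eef_pos: [0.4378, -0.1794, 0.2208]
orientation: [[-0.999, -0.04, 0.0], [-0.04, 0.999, 0.001], [-0.0, 0.0, -1.0]]
wrist_force: [0.9, -0.6, -0.2]
gripper_width: 0.0649
grasp_force: 0.0
```

```bash
python3 - <<'E'
from h import *
im=np.ascontiguousarray(imaging.get_image("top")[:,:,::-1]); cv2.imwrite("pics/top3.png",cv2.resize(im[135:300,145:295],None,fx=3.6,fy=3.6,interpolation=cv2.INTER_CUBIC)); cv2.imwrite("pics/topfull.png",im)
hsv=cv2.cvtColor(im,cv2.COLOR_BGR2HSV); cv2.imwrite("pics/sc3.png",imaging.get_image("scene")[:,:,::-1])
c=imaging.calibration("top"); Pi=np.linalg.inv(c["pose"])
for n,x,y,z in[("gold",.5908,.2753,.031),("black",.4695,.1704,.031),("gauge",.4653,.2701,.025),("pad",.5951,.1757,.028)]:
    q=c["K"]@(Pi@[x,y,z,1])[:3]; q=q[:2]/q[2]; print(n,"expected crop px",((q-[145,135])*3.6).round(0))
E
```

```text
gold expected crop px [159. 178.]
black expected crop px [351. 391.]
gauge expected crop px [174. 404.]
pad expected crop px [338. 166.]
```

View pics/top3.png

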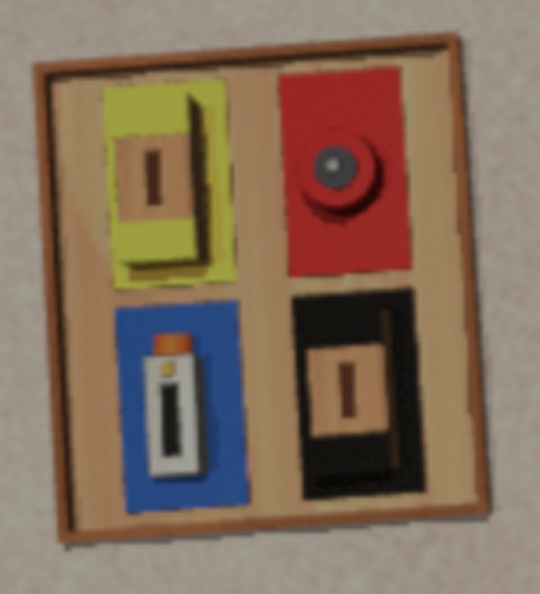

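View pics/sc3.png

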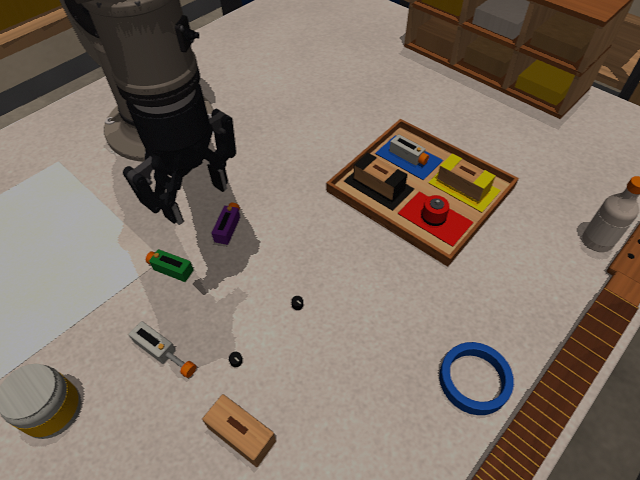

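All four lie flat and centred on their mats: gold (155,178), pad (338,170), gauge (173,405), black (347,390), each within about 3 mm of the expected pixels. In the scene view the bare block (238,428) and pulled-out gauge (160,345) haven't moved. Handing in.

```bash
python3 -c "
from workcell import arm; print(arm.hand_in())"
```

```text
the job is handed in; nothing more can be done
None
```

I packed and handed in the kit: all four items sit flat on their own mats, within about 3 mm of centre in the last picture, with the bare block and pulled-out gauge left untouched, after about 24 s of robot time; the hand-in call gave no verdict.

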